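# Catch the falling glazed lid and lower it shut

### The arm

A 6-joint arm with a two-finger parallel gripper is mounted at the origin on the work surface. World frame = base frame: x ahead of the robot, y to its left, z up, the work surface at z = 0. Lengths are in m, angles in rad, forces in N, time in s.
With the tool pointing down it reaches from about 0.35 to 0.95 m from the base axis. Payload 17.4 kg.
Tool frame: the origin (TCP) lies on the centre line of the jaws, within the pads' length; the fingertips stand 25 mm ahead of it and the grasp point (between the pads) lies 6 mm ahead of it; z points along the fingers, y is the line along which they close (so a half turn about z gives the same grasp; the last joint's range is limited). The gripper opens to 93 mm and grips with 3 to 60 N. Pads are 15 mm wide; open, the fingers measure 128 mm over their backs; the gripper's body (75 mm by 188 mm) begins 65 mm behind the grasp point.
Start: joints at [-1.314, 0.116, 1.442, -0, 1.584, -0.038], TCP at [0.196, -0.646, 0.244] pointing down, gripper open.
Joint ranges: [-2.83, 2.83], [-0.83, 2.19], [0.07, 2.5], [-1.14, 4.28], [0.01, 3], [-2.97, 2.97]. Speed limits (rad/s): [1.89, 1.89, 2.22, 3.14, 3.14, 3.14].

### API

Orientations are given as a rotation vector (axis times angle).
In Python, from station import manip gives the robot as it stands. Calls block until the motion is done:
- manip.move_ptp(position, orientation): joint-space move of the TCP to a pose.
- manip.servo_line(position, rot=None, vel=0.15): straight line of the TCP; rot=None keeps the orientation; vel is the mean speed in m/s.
- manip.movej(angles): joint-space move.
- manip.set_gripper(opening, force=None): opening from 0.0 (shut) to 1.0 (fully open); force is the grip in N (None keeps the last); returns when the fingers have stopped.
- manip.pause(seconds).
- manip.inverse_kinematics(position, orientation): joint angles nearest the present ones, or None.
- manip.snapshot(name): name is "scene" or "top" or "wrist"; returns (picture, depth): 400x640x3 uint8, red, green, blue; 400x640 float32, m along the optical axis (not along the pixel's ray), 0 where there is no reading.
- manip.camera_info(name): a dict with "fx", "fy", "cx", "cy" (pixels), "k1" (the pictures are not rectified: a ray, as slopes to the right and down, at radius r is drawn at 1 + k1 r^2 times it, then the intrinsics apply), "pose" (4x4, takes a point from camera to world coordinates); the wrist camera has in their place "T_tool_cam" (4x4, takes a point from camera to tool coordinates, whose origin is the TCP and whose axes are the flange's). Camera axes: x right, y down, z forward; pixel columns grow to the right and rows downward; lengths in m; the calibration is good to about 2 mm. A picture is of the moment at which its call begins: read the wrist's pose just before it. camera_info takes no time and is no camera call.
A pose or a line that the arm cannot do raises manip.Unreachable and nothing moves.
- manip.finish_job(): hands the job in; it is judged then, once.
Readings, each from a call of its own:
- manip.current_time(): time.
- manip.current_q(): joint angles.
- manip.current_qvel(): joint speeds.
- manip.current_joint_torque(): joint torques, N m.
- manip.current_tool_pos(): TCP position.
- manip.current_eef_rot(): TCP orientation.
- manip.current_force(): force on the tool from outside, world axes, zero at the start.
- manip.current_wrist_torque(): the same for the moment, N m.
- manip.current_opening(): opening from 0.0 (shut) to 1.0 (fully open).
- manip.current_gripper_force(): force on a finger pad.
Only numpy, scipy, OpenCV 4.12 (cv2) and the standard library are available. Lean on these libraries where they do the work, as an engineer would, in place of code of your own. Each camera call takes 0.05 s, during which the arm holds its last target. There are 200 camera calls.

### The job

Close the glass-lidded wooden sales case: lightly tip its standing lid forward with a fingertip past upright so that it starts to fall on its own, catch it from below on the outside of your fingers while it is still well open, and lower it gently all the way shut without letting it bang. Do not grip the lid, do not shift or lift the case, leave everything else where it stands, and finish with the hand clear.

Things in the scene. Friction and masses are not known exactly. Their poses are not given: they have to be found in the camera images.
- case: Brown wooden display case with a hinged glass lid, loose on the table, about 2.2 kg. Box 140 mm deep (its x) x 250 mm wide (its y) x 80 mm high to the rim; origin at the centre of its underside, x from its front to the hinged back, z up. Its front faces the robot's right (-y) within about 0.35 rad. Flat wares inside stay below the rim.
- lid (a joint): Lid angle, rad: 0 shut on the rim, grows as it opens; starts leaning back on its stop near 1.72. It balances near 1.50 and below 1.47 falls by itself, slowed by worn dampers (0.36 N m per rad/s): 3.3 to 4.6 s from 1.38 to shut, the last 0.8 rad in 1.1 to 1.5 s; unsupported it bangs at 0.65 to 0.9 rad/s. Gentle: the edge comes down its last 25 mm slower than about 60 mm/s.
- lid_hinge (a point): On the hinge axis, middle of the lid's width: 70 mm behind the case's centre, 80 mm above the table. Axes turn with the lid (at angle 0 they are the case's axes); the hinge axis is y. The lid is a slab 165 x 250 x 12 mm, 0.3 to 0.4 kg, glass in a 26 mm wide wooden frame; its inner face lies on the hinge axis.
- lid_edge (a point): Middle of the lid's free edge, at its inner (lower) corner, 165 mm from the hinge axis. Shut, this edge overhangs the case's front by 25 mm as a lip, underside 80 mm above the table, so that fingers can hold it from below in front of the case. Standing open it is the top, about 243 mm above the table; the outer face then looks left (+y).
- mug: White ceramic mug, 80 mm wide, 92 mm high, beyond the case, on the side away from the robot (bystander); origin under its centre.
- glass_mug: Clear mug, 74 mm wide, 115 mm high, left beyond the case (bystander); origin under its centre.
- spray_can: Aluminium can, 64 mm wide, 190 mm high, 0.2 m to the left of the case, behind its back (bystander); origin under its centre.
- varnish_jar: Amber jar, 60 mm wide, 68 mm high, close behind the left (hinged) side of the case, nearer the robot (bystander); origin under its centre.
- marker: Grey marker pen, 14 mm thick, 130 mm long, lying on the table to the right of the case, on the side away from the robot (bystander).
- wood_slice: Round slice of wood, 84 mm wide, 11 mm thick, lying to the right of the case, nearer the robot (bystander).
- sanding_block: Cork sanding block 65 x 95 x 36 mm, lying 0.3 m to the right of the case (bystander); origin under its centre.

How it is judged:
On the way, in this order (a step that is already met when the one before it is completed fails the run):
1. the lid, tipped past upright, falls on its own with no finger on it (value of joint lid between 0.2 and 1.49 rad and velocity of joint lid below -0.05 rad/s and contact force between each of the arm, the fingers and lid below 0.05 N), for 0.15 s.
2. the lid is caught: it rests on the fingers, slowed well below its free fall, at least 20 mm (at its edge) from shut (value of joint lid between 0.12 and 1.3 rad and velocity of joint lid above -0.35 rad/s and contact force between the fingers and lid above 0.3 N), for 0.2 s.
At the end, for the whole second after the job is handed in: The lid lies shut on the rim (hinge angle under 0.02 rad), and the case stands level, at rest and within 15 mm of where it was; every other listed thing is within 20 mm of where it stood (value of joint lid below 0.02 rad and height (world z) of lid_edge below 0.085 m and distance of case from where it was at the start of the episode below 0.015 m and angle between case's own z axis and vertical below 0.03 rad and linear speed of case below 0.01 m/s and distance of each of mug, glass_mug, spray_can, varnish_jar, marker, wood_slice, sanding_block from where it was at the start of the episode below 0.02 m); the robot touches nothing.
It fails at once if the lid comes down hard: faster than 0.4 rad/s (66 mm/s at its edge) over its last 25 mm (value of joint lid between 0.01 and 0.15 rad and velocity of joint lid below -0.4 rad/s).
It fails at once if the lid is gripped: fingers press on its outer and inner face at once (contact force between the fingers and lid_c0 above 1 N and contact force between the fingers and lid_c1 above 1 N).
It fails at once if the lid is struck or forced (over 25 N) (contact force between the fingers and lid above 25 N).
It fails at once if the case is shifted over 20 mm, tipped or lifted (distance of case from where it was at the start of the episode above 0.02 m or height (world z) of case above 0.006 m or angle between case's own z axis and vertical above 0.06 rad).
It fails at once if a bystander is moved over 20 mm (distance of any of mug, glass_mug, spray_can, varnish_jar, marker, wood_slice, sanding_block from where it was at the start of the episode above 0.02 m).
It also fails if it takes over 51 s, if anything falls off the work surface, if the arm or the gripper's body presses on something with over 40 N, if the wrist force passes 120 N, or if a joint passes its speed limit or range.

## Working session

There is one attempt and no reset: what is moved stays moved. The work goes in short steps, each a Python script; the robot and the scene stay as the last script left them, time stands still between calls to the robot, and variables do not carry over. Pictures are saved under pics/ and viewed, at most 10 in all, crops included, and the job is handed in when it is done.

```bash
ls; mkdir -p pics; python3 - <<'E'
from station import manip
import cv2,numpy as np
for n in("scene","top"):
    p,d=manip.snapshot(n); cv2.imwrite(f"pics/{n}0.png",p[:,:,::-1]); np.savez(f"{n}0.npz",p=p,d=d)
    c=manip.camera_info(n); print(n,{k:np.round(v,4).tolist() for k,v in c.items()})
print(manip.current_time(),manip.current_eef_rot(),manip.current_tool_pos())
E
```

```text
pics
scene {'fx': 496.8873, 'fy': 496.8873, 'cx': 317.5537, 'cy': 196.0401, 'k1': -0.0421, 'pose': [[-0.2099, 0.7099, -0.6722, 1.356], [0.9776, 0.1411, -0.1563, 0.1854], [-0.0161, -0.69, -0.7237, 0.8953], [0.0, 0.0, 0.0, 1.0]]}
top {'fx': 511.4209, 'fy': 511.4209, 'cx': 318.668, 'cy': 196.021, 'k1': -0.0671, 'pose': [[-0.0101, -0.9863, 0.1646, 0.3942], [-0.9998, 0.013, 0.0162, 0.0014], [-0.0181, -0.1644, -0.9862, 1.1683], [0.0, 0.0, 0.0, 1.0]]}
0.1 [-3.10653255e+00 -4.61226346e-01  1.76440279e-04] [ 0.19607178 -0.64573817  0.24299761]
```

View pics/scene0.png

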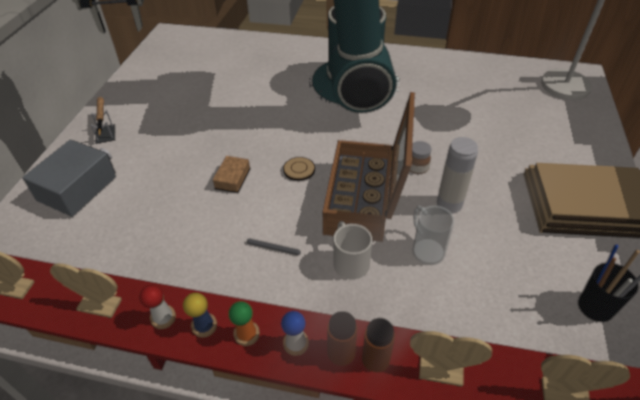

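View pics/top0.png

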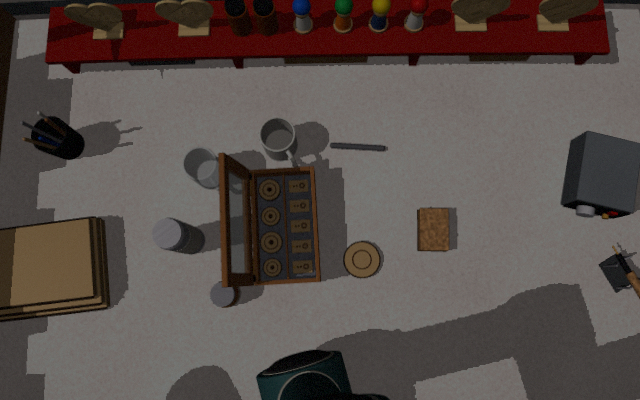

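The scene view shows the case at around (360,185) with the lid standing. In the top view the rim spans (250–320, 168–284), the lid's top edge runs along u≈222, the jar is at (224,294), the wood slice at (362,259) and the can at (172,235).

```bash
cat > h.py <<'E'
import numpy as np,cv2
from station import manip
def rays(n,uv):
    c=manip.camera_info(n); K=np.array([[c['fx'],0,c['cx']],[0,c['fy'],c['cy']],[0,0,1]])
    x=cv2.undistortPoints(np.float64(uv).reshape(-1,1,2),K,np.array([c['k1'],0,0,0,0.]))[:,0]
    P=np.array(c['pose']); return P,np.c_[x,np.ones(len(x))]
def onz(n,uv,z):
    P,r=rays(n,uv); w=r@P[:3,:3].T; return P[:3,3]+w*((z-P[2,3])/w[:,2])[:,None]
def cloud(n,d):
    v,u=np.mgrid[:400,:640]; P,r=rays(n,np.c_[u.ravel(),v.ravel()])
    return (P[:3,3]+(r*d.reshape(-1,1))@P[:3,:3].T).reshape(400,640,3)
E
python3 - <<'E'
from h import *
D={}
for n in("top","scene"):
    f=np.load(n+"0.npz"); p,d=f['p'],f['d']; X=cloud(n,d); D[n]=X
    ok=d>0; R=(X[...,0]>.3)&(X[...,0]<.75)&(X[...,1]>-.2)&(X[...,1]<.35)&ok
    hs=cv2.cvtColor(p,cv2.COLOR_RGB2HSV); br=(hs[...,0]<20)&(hs[...,1]>90)&R
    rim=br&(abs(X[...,2]-.08)<.006)
    nn,l,st,_=cv2.connectedComponentsWithStats(rim.astype(np.uint8)); 
    q=X[rim][:,:2].astype(np.float32); r=cv2.minAreaRect(q); print(n,"rim",len(q),r,np.round(cv2.boxPoints(r),3).tolist())
    top=br&(X[...,2]>.225)
    q=X[top]; print("lidtop",len(q),np.round(q.min(0),3),np.round(q.max(0),3),np.round(np.percentile(q,[5,50,95],0),3).tolist())
    # table
    print("table z",np.median(X[R&(abs(X[...,2])<.02)][:,2]))
print(np.round(onz("top",[(314,168),(320,283),(222,154),(225,286)],.08),3).tolist())
print("lid edge z.24",np.round(onz("top",[(222,154),(225,286)],.243),3).tolist())
print("jar,slice,can,block,marker",np.round(np.r_[onz("top",[(224,293)],.068),onz("top",[(362,259)],.011),onz("top",[(172,233)],.19),onz("top",[(434,229)],.036),onz("top",[(332,146),(386,149)],.01),onz("top",[(278,137)],.092)],3).tolist())
p=cv2.imread("pics/top0.png"); cv2.imwrite("pics/c1.png",cv2.resize(p[120:320,140:400],None,fx=3,fy=3,interpolation=cv2.INTER_CUBIC)[:600])
E
```

```text
top rim 1515 ((0.515317976474762, 0.09521205723285675), (0.24896687269210815, 0.14228001236915588), 2.7838363647460938) [[0.3880000114440918, 0.1599999964237213], [0.39399999380111694, 0.017999999225139618], [0.6430000066757202, 0.029999999329447746], [0.6359999775886536, 0.1720000058412552]]
lidtop 1127 [0.387 0.179 0.225] [0.633 0.205 0.248] [[0.396, 0.183, 0.227], [0.505, 0.191, 0.241], [0.621, 0.2, 0.245]]
table z -6.066112009328606e-05
scene rim 797 ((0.516830563545227, 0.0926923155784607), (0.2528025805950165, 0.14040975272655487), 2.140484094619751) [[0.3880000114440918, 0.15800000727176666], [0.3930000066757202, 0.017999999225139618], [0.6460000276565552, 0.027000000700354576], [0.640999972820282, 0.1679999977350235]]
lidtop 441 [0.388 0.18  0.225] [0.638 0.203 0.245] [[0.412, 0.183, 0.232], [0.532, 0.192, 0.241], [0.633, 0.2, 0.243]]
table z -0.0007597353356920689
[[0.638, 0.029, 0.08], [0.39, 0.018, 0.08], [0.672, 0.231, 0.08], [0.386, 0.219, 0.08]]
lid edge z.24 [[0.631, 0.197, 0.243], [0.387, 0.186, 0.243]]
jar,slice,can,block,marker [[0.371, 0.223, 0.068], [0.443, -0.076, 0.011], [0.489, 0.302, 0.19], [0.506, -0.235, 0.036], [0.706, -0.012, 0.01], [0.697, -0.138, 0.01], [0.706, 0.106, 0.092]]
```

View pics/c1.png

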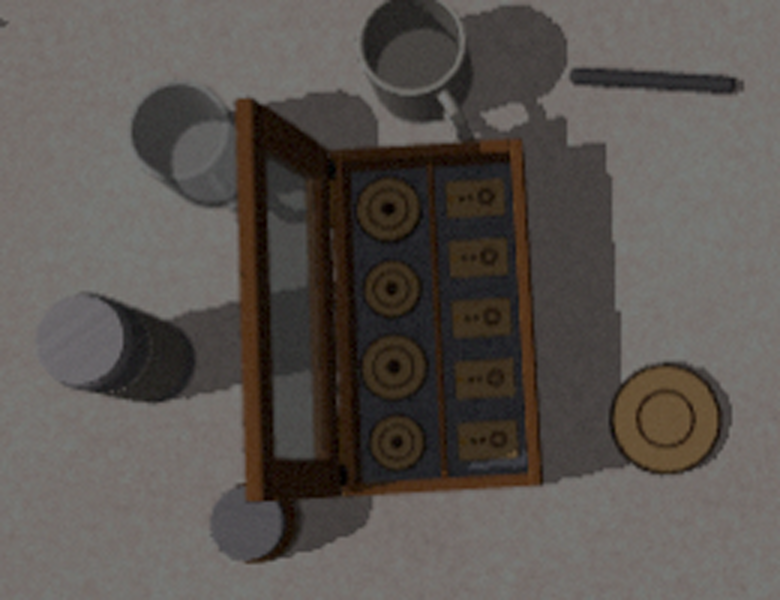

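```bash
cat > plan.py <<'E'
from h import *
from scipy.spatial.transform import Rotation as Rn
C=np.array([.516,.094]); yaw=np.deg2rad(2.3)
back=np.array([-np.sin(yaw),np.cos(yaw),0]); up=np.array([0,0,1.]); H=np.r_[C,.08]+.07*back
TH=np.deg2rad(45); zt=np.cos(TH)*back-np.sin(TH)*up; n=-np.sin(TH)*back-np.cos(TH)*up  # n: underside normal
h=.0075
def rot(s):
    x=s*n; return Rn.from_matrix(np.c_[x,np.cross(zt,x),zt]).as_rotvec()
S=1
edge=lambda f: H+.165*(-np.cos(f)*back+np.sin(f)*up)
corner=lambda f: edge(f)+.012*(np.sin(f)*back+np.cos(f)*up)
tip=lambda f: corner(f)-.013*zt-h*n            # TCP with underside on outer corner
hold=lambda f: edge(f)-.008*zt+h*n             # TCP with upper side under the edge
W=dict(pre_hi=tip(1.72)+.012*back+.06*up, pre=tip(1.72)+.012*back, push=tip(1.39))
W['lift']=W['push']+.05*up
W['over']=hold(.6)-.09*back+.10*up
W['catch']=hold(.6); W['shut']=hold(0); W['out']=hold(0)-.06*back-.01*up
E
python3 - <<'E'
from plan import *
p0=manip.current_tool_pos();print(np.round(H,3))
for s in(1,-1):
    print(s)
    for k,w in W.items():
        q=manip.inverse_kinematics(w,rot(s)); print(k,np.round(w,3),None if q is None else np.round(q,2))
print(manip.camera_info("wrist")["T_tool_cam"])
E
```

```text
[0.513 0.164 0.08 ]
1
pre_hi [0.511 0.208 0.316] None
pre [0.511 0.208 0.256] None
push [0.514 0.142 0.259] [-0.15 -0.19  1.85  0.77  1.64  2.95]
lift [0.514 0.142 0.309] None
over [ 0.523 -0.073  0.274] [-0.51 -0.04  1.68  0.69  1.89  2.68]
catch [0.519 0.017 0.174] [-0.37 -0.06  1.87  0.71  1.68  2.68]
shut [ 0.52  -0.012  0.08 ] [-0.42  0.06  1.91  0.69  1.58  2.54]
out [ 0.523 -0.072  0.07 ] [-0.51  0.13  1.86  0.65  1.62  2.46]
-1
pre_hi [0.511 0.208 0.316] [-0.03 -0.22  1.78  0.78  1.63 -0.04]
pre [0.511 0.208 0.256] [-0.03 -0.2   1.86  0.78  1.55 -0.11]
push [0.514 0.142 0.259] [-0.15 -0.19  1.85  0.77  1.64 -0.2 ]
lift [0.514 0.142 0.309] [-0.15 -0.21  1.78  0.78  1.7  -0.14]
over [ 0.523 -0.073  0.274] [-0.51 -0.04  1.68  0.69  1.89 -0.46]
catch [0.519 0.017 0.174] [-0.37 -0.06  1.87  0.71  1.68 -0.46]
shut [ 0.52  -0.012  0.08 ] [-0.42  0.06  1.91  0.69  1.58 -0.6 ]
out [ 0.523 -0.072  0.07 ] [-0.51  0.13  1.86  0.65  1.62 -0.68]
[[-6.43772500e-04 -9.53257017e-01 -3.02159966e-01  8.50395810e-02]
 [ 9.99999375e-01 -8.89961053e-04  6.77090100e-04 -2.27751954e-04]
 [-9.14351490e-04 -3.02159342e-01  9.53256994e-01 -1.42208725e-01]
 [ 0.00000000e+00  0.00000000e+00  0.00000000e+00  1.00000000e+00]]
```

```bash
sed -i 's/^S=1/S=-1/; $a R=rot(S)' plan.py; python3 - <<'E'
from plan import *
t=manip.current_time
manip.set_gripper(0.0); print(t())
manip.move_ptp(W['over'],R); print(t())
a=t(); manip.servo_line(W['catch'],R,vel=.3); print("in",t()-a, manip.current_tool_pos()-W['catch'])
p,d=manip.snapshot("scene"); q,dd=manip.snapshot("top")
cv2.imwrite("pics/dry.png",np.vstack([p[60:280,200:500,::-1],q[120:340,140:440,::-1]]))
a=t(); manip.servo_line(W['over'],R,vel=.3); print("back",t()-a)
a=t(); manip.servo_line(W['pre_hi'],R,vel=.3); print("over",t()-a)
print(t(),manip.current_force())
p,d=manip.snapshot("scene"); cv2.imwrite("pics/prehi.png",p[:,:,::-1])
E
```

```text
1.55
3.9167
in 0.6000000000000001 [ 0.00034766 -0.00053843  0.00109545]
back 0.6000000000000005
over 1.0999999999999996
6.3167 [ 0.50792052 -0.0714392   0.36267074]
```

View pics/dry.png

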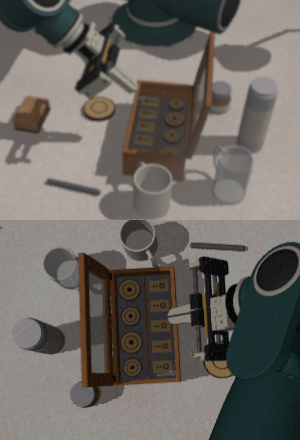

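View pics/prehi.png

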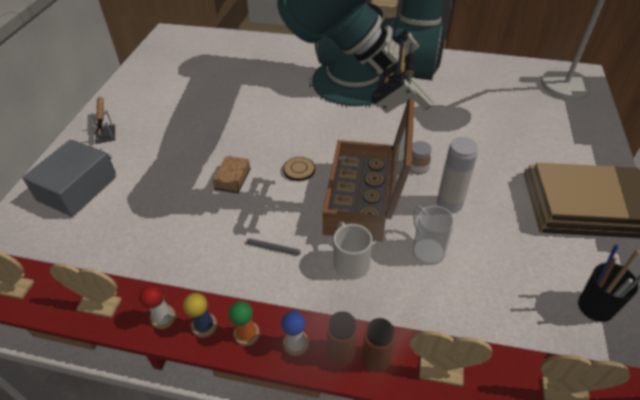

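The dry run shows the closed fingers in front of the rim at the catch spot. They now hang above and behind the lid's top edge, with the tip at about (425,100). Next I tip the lid.

```bash
cat >> plan.py <<'E'
def lid(n="top"):
    # lid angle: median slope of brown points above the rim, inside lid's width, about the hinge
    p,d=manip.snapshot(n); X=cloud(n,d); hs=cv2.cvtColor(p,cv2.COLOR_RGB2HSV)
    r=X-H; s=r@back; m=(d>0)&(hs[...,0]<20)&(hs[...,1]>90)&(abs(r@np.cross(up,back))<.12)&(np.hypot(s,r[...,2])>.12)&(np.hypot(s,r[...,2])<.175)&(r[...,2]>.02)
    a=np.arctan2(r[...,2],-s)[m]; return len(a),np.round(np.percentile(a,[5,25,50,75,95]),3),p
E
python3 - <<'E'
from plan import *
t=manip.current_time
a=lid(); print(a[:2])
manip.servo_line(W['pre'],R,vel=.12); f0=np.array(manip.current_force()); print(t(),f0)
manip.servo_line(W['push'],R,vel=.035); print(t(),np.array(manip.current_force())-f0)
a=lid(); print(t(),a[:2]); cv2.imwrite("pics/push.png",a[2][100:340,140:460,::-1])
E
```

```text
(407, array([1.71 , 1.722, 1.745, 1.766, 1.781]))
7.0667 [ 0.3106026   0.03500848 -0.26181422]
9.1083 [-0.10333786 -0.09419673 -0.16374857]
9.1583 (729, array([1.363, 1.384, 1.406, 1.424, 1.44 ]))
```

View pics/push.png

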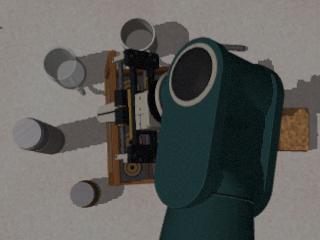

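The lid stands at about 1.37 with the finger lightly on it. Now I lift off, go over and catch.

```bash
python3 - <<'E'
from plan import *
t=manip.current_time; t0=t()
manip.servo_line(W['push']+.045*up+.005*back,R,vel=.18); print(t()-t0)
manip.servo_line(W['over'],R,vel=.33); print(t()-t0)
a=lid(); print("lid",a[:2])
if a[0]>50 and a[1][0]>.9: manip.servo_line(W['catch'],R,vel=.3)
print(t()-t0, manip.current_force()); a=lid(); print("lid",a[:2])
E
```

```text
0.3999999999999986
1.2249999999999996
lid (1191, array([1.218, 1.241, 1.267, 1.286, 1.298]))
1.875 [-0.01480357 -0.04008181  1.20615208]
lid (1432, array([1.082, 1.11 , 1.14 , 1.15 , 1.163]))
```

```bash
python3 - <<'E'
from plan import *
t=manip.current_time; t0=t(); k=0
while t()-t0<3:
    a=lid(); print(round(t()-t0,2),a[0],a[1][[0,2]] if a[0] else None,np.round(manip.current_force(),2))
    if a[0] and a[1][0]<.68:
        k+=1
        if k>6: break
    manip.pause(.1)
cv2.imwrite("pics/caught.png",manip.snapshot("scene")[0][60:280,200:500,::-1])
E
```

```text
0.05 1435 [1.069 1.127] [ 0.43 -0.36 -0.42]
0.2 1494 [1.028 1.086] [-0.01  0.3  -0.05]
0.35 1551 [0.983 1.041] [ 0.29 -0.06 -0.39]
0.5 1598 [0.933 0.991] [0.5  0.29 0.14]
0.65 1663 [0.879 0.937] [-0.63 -0.38 -0.22]
0.8 1702 [0.819 0.877] [-0.07  0.26  1.04]
0.95 1747 [0.757 0.813] [ 0.3  -0.27 -0.15]
1.1 1783 [0.691 0.745] [ 0.01 -0.51  0.04]
1.25 1790 [0.634 0.688] [ 0.54 -0.42 -0.98]
1.4 1789 [0.633 0.687] [ 0.62 -1.34 -0.95]
1.55 1790 [0.635 0.687] [-0.22  0.59 -1.16]
1.7 1787 [0.634 0.688] [-0.61 -0.97 -0.94]
1.85 1786 [0.636 0.687] [ 0.19 -0.45 -1.31]
2.0 1786 [0.633 0.688] [ 0.28 -1.09 -0.99]
2.15 1786 [0.635 0.688] [ 0.35 -1.04 -1.25]
```

View pics/caught.png

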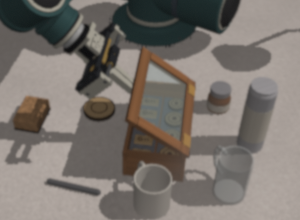

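The lid is caught and resting on the fingers at about 0.62 rad; in the picture its edge lies on the fingertips near (130,90). Now I lower it along its arc.

```bash
python3 - <<'E'
from plan import *
t=manip.current_time; t0=t()
for f,v in((.45,.03),(.3,.03),(.2,.025),(.1,.015),(0,.013)):
    manip.servo_line(hold(f),R,vel=v); a=lid(); print(f,round(t()-t0,2),a[0],a[1][[0,2]] if a[0] else None,np.round(manip.current_force(),2))
manip.servo_line(hold(0)-.012*up,R,vel=.012); print(t()-t0,np.round(manip.current_force(),2))
p,d=manip.snapshot("scene"); cv2.imwrite("pics/shut.png",p[60:280,200:500,::-1])
X=cloud("scene",d); r=X-H; m=(d>0)&(abs(r@np.cross(up,back))<.11)&(r@back<-.142)&(r@back>-.162)&(X[...,2]>.06)
print("front frame top z",np.percentile(X[m][:,2],[10,50,90]),m.sum())
E
```

```text
0.45 1.02 1757 [0.493 0.54 ] [-0.4   0.22 -0.96]
0.3 2.05 1704 [0.357 0.391] [ 0.23 -0.17 -1.14]
0.2 2.91 1682 [0.263 0.29 ] [ 0.3  -0.55 -1.47]
0.1 4.21 1629 [0.168 0.193] [ 0.68 -3.23 -0.61]
0 5.68 3 [0.128 0.129] [ 0.9  -5.58 -1.23]
6.824999999999999 [ 0.48 -0.68 -0.82]
front frame top z [0.08844437 0.09047782 0.09252819] 547
```

View pics/shut.png

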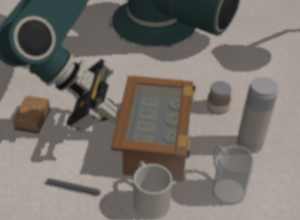

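The lid is down flat; the frame's top is at z≈0.090 against 0.092 expected. I'll back the hand away and check the positions.

```bash
python3 - <<'E'
from plan import *
t=manip.current_time
P=hold(0)-.012*up
manip.servo_line(P-.05*back,R,vel=.04); manip.servo_line(P-.16*back+.15*up,R,vel=.15); print(t(),np.round(manip.current_force(),2))
for n in("top","scene"):
    p,d=manip.snapshot(n); X=cloud(n,d); hs=cv2.cvtColor(p,cv2.COLOR_RGB2HSV)
    R0=(X[...,0]>.36)&(X[...,0]<.67)&(X[...,1]>-.03)&(X[...,1]<.2)
    m=R0&(d>0)&(hs[...,0]<20)&(hs[...,1]>90)&(abs(X[...,2]-.092)<.006)
    r=cv2.minAreaRect(X[m][:,:2].astype(np.float32)); print(n,r)
    c=np.array(r[0]); rel=X-np.r_[c,0]; s=rel@back
    print("front z",np.median(X[m&(s<-.06)][:,2]),"rear z",np.median(X[m&(s>.06)][:,2]),"expect centre",(H-.0825*back)[:2])
    cv2.imwrite(f"pics/end_{n}.png",p[:,:,::-1])
E
```

```text
22.95 [-0.72  0.43  0.03]
top ((0.5157327651977539, 0.08220932632684708), (0.24857795238494873, 0.1662425547838211), 2.7711970806121826)
front z 0.09144309639316184 rear z 0.09211752125584671 expect centre [0.51650165 0.08151007]
scene ((0.5164064168930054, 0.0816463753581047), (0.25377821922302246, 0.16678006947040558), 2.4424729347229004)
front z 0.09043740879199447 rear z 0.0907792333716877 expect centre [0.51650165 0.08151007]
```

View pics/end_top.png

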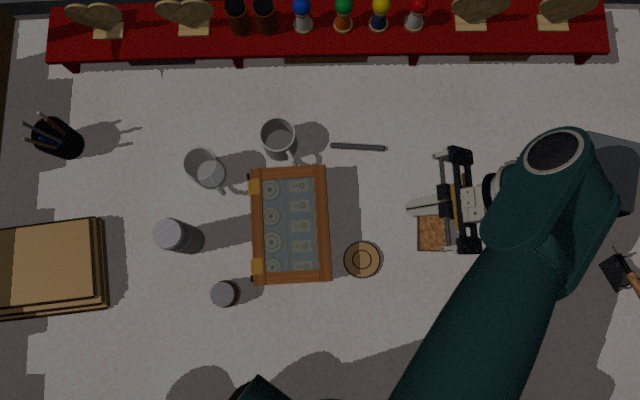

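The lid is shut and level at (290,225), the case is within 1 mm of its expected position, the bystanders are at their old pixels and the hand is clear.

```bash
python3 -c "
from station import manip
print(manip.finish_job())"
```

```text
the job is handed in; nothing more can be done
None
```

I tipped the lid, caught it at about 0.62 rad and lowered it shut; the case and bystanders looked unmoved and the hand was clear when I handed the job in at about 23 s (no verdict was returned).

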